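# Put a drill battery on charge and start the charger

## Task

Slide the orange battery pack, black contact end first and right way up, into the bay of the red charger until it is fully home. Then twist the charger's grey spring-return start knob clockwise to its stop, hold it there for about half a second and let go so that it springs back, with the pack still fully home. Do not twist the knob while the bay is empty, and leave the other things on the table where they are.

Things in the scene. Friction and masses are not known exactly. Their poses are not given: they have to be found in the camera images.
- charger: Red charger fixed to the table, 150 mm deep (x), 200 wide (y), 62 high. Origin: centre of the housing's underside; x points front to back. Its front (-x, roughly towards the robot) has a bay running along x at y = -45 mm, and a black tongue (floor of the bay, 6 mm thick, 85 wide) reaching 60 mm out before it. The start knob is on top at x = -15, y = 52 mm.
- bay_mouth (a point): Middle of the bay's mouth at floor level (6 mm above the table), in the charger's front face. Axes as the charger's: +x leads in. The bay is 60 mm wide inside; its mouth flares to 76 mm over the first 20 mm. Its ceiling, 51 mm above the table, is two strips with a 30 mm window between, so the pack's nose shows from above.
- bay_stop (a point): Middle of the foot of the bay's end wall, at floor level, 65 mm in from the mouth. Axes as the charger's. When the pack is fully home its nose point lies here and the last 50 mm of the pack stick out of the mouth.
- pack: Loose battery pack, an orange block 115 mm long (x), 56 mm wide (y), 40 mm high (z), about 0.35 kg, with a black end 21 mm long that carries copper contacts. Origin: centre of its underside. x points along its length to the black contact end; z is up. It starts lying flat on the table.
- pack_nose (a point): Middle of the lower edge of the pack's black contact end, 57.5 mm ahead of the pack's origin along its x.
- knob (a joint): Angle of the start knob (rad): 0 at rest, growing clockwise as seen from above, to a hard stop at 1.2. A spring drives it back to 0 when it is let go (0.05 Nm at rest, 0.17 Nm at the stop).
- knob_grip (a point): Point on the knob's upright axis at grip height, 94 mm above the table; turns with the knob. The knob is a grey bar 60 mm long (x), 18 wide (y), its top 109 mm and its foot 75 mm above the table, on a grey disc 60 mm across; a white line marks its -x end. At rest the bar's x is parallel to the charger's x.
- glue: Bystander: glue stick standing upright, 32 mm across, 95 mm high; origin centre of underside.
- scraper: Bystander: print scraper with a handle, 170 mm long, lying flat; origin near its middle.
- cutters: Bystander: green-handled side cutters lying flat, about 135 mm long, 12 mm high; origin near the middle, at table level.
- planter: Bystander: blue printed cup, 90 mm across, 70 mm high; origin centre of underside.
- screwdriver: Bystander: screwdriver 190 mm long, lying flat; origin near its middle.
Things that resemble listed ones, but are neither listed nor needed, are in the scene too. There is more than one size of the pack; the one meant has the size given above.

How it is judged:
By the outcome, as a careful person would: the job done as asked, in the order asked, and still so for the second after the job is handed in, with the robot touching nothing.
It also fails if it takes over 64 s, if anything falls off the work surface, if the arm or the gripper's body presses on something with over 40 N, if the wrist force passes 120 N, or if a joint passes its speed limit or range.

## Robot

A 6-joint arm with a two-finger parallel gripper is mounted at the origin on the work surface. World frame = base frame: x ahead of the robot, y to its left, z up, the work surface at z = 0. Lengths are in m, angles in degrees, forces in N, time in s.
With the tool pointing down it reaches from about 0.375 to 0.9 m from the base axis. Payload 3.1 kg.
Tool frame: the origin (TCP) lies on the centre line of the jaws, within the pads' length; the fingertips stand 11 mm ahead of it and the grasp point (between the pads) lies 8 mm behind it; z points along the fingers, y is the direction in which the jaws open and shut (so a half turn about z gives the same grasp; the last joint's range is limited). The gripper opens to 85 mm and grips with 20 to 120 N. Pads are 22 mm wide; open, the fingers measure 114 mm over their backs; the gripper's body (76 mm by 85 mm) begins 54 mm behind the grasp point. The pads swing forward as they close: fully open they stand 13 mm farther back than shut.
Start: joints at [59.33, 30.224, 82.088, -0, 67.689, -10.227], TCP at [0.218, 0.586, 0.242] pointing down, gripper open.
Joint ranges: [-176.69, 176.69], [-43.24, 126.21], [12.49, 139.97], [-82, 262], [0, 151.66], [-163.58, 163.58]. Speed limits (degrees/s): [159.86, 159.86, 180, 180, 180, 180].

## Interface

Orientations are given as a 3x3 rotation matrix whose columns are the frame's x, y, z axes.
In Python, from bench import * gives the robot as it stands.
- The arm moves only by the tool apply_moves, never from a script. Its argument "steps" is text: rows parted by semicolons, each of 7 numbers parted by spaces: the shift along the tool's x, y, z in mm, then the turn, a rotation vector about the tool's x, y, z in rad, then the finger opening in mm, from 0 to 85.4. In form: tx ty tz wx wy wz claw; .... A call has exactly 10 rows; each row is the pose to reach, as a shift and turn from the pose commanded when the call began, along the tool's axes at that moment; what a row does not reach only later rows make up. A row lasts 1/12 s, in which the tool goes at most 41.7 mm and 7.16 degrees, less where a joint would pass 70% of its speed; a pose out of reach is approached as far as the arm can. A call with a gripper value outside its range is refused whole. The fingers move at their own pace and stop on an object; "force" is the grip in N (left out, the last holds). Time passes only in rows, so rows that repeat a pose let the fingers close, or fill a call up. It gives the time, the measured TCP pose, the force and the opening at its end, in the units of the state.
- get_state(): the state, without advancing time (a new reading comes with each control period).
- grab_frame(name): name is "scene" or "top" or "wrist"; returns a dict with "frame" (480x640x3 uint8, red, green, blue), "depth" (480x640 float32, m along the optical axis (not along the pixel's ray), 0 where there is no reading), "fovy" (degrees; the focal length in pixels is half the picture's height over the tangent of half this angle, whatever the lens; pixels are square), "cx", "cy" (the principal point, pixels), "D" ([k1, k2, p1, p2, k3] as OpenCV has them; the pictures are not rectified), "rvec" (rotation vector, rad) and "tvec" (3), from world to camera coordinates, as OpenCV has them. Camera axes: x right, y down, z forward; pixel columns grow to the right and rows downward; lengths in m; the calibration is good to about 2 mm. A picture is of the moment at which its call begins.
- finish_job(): hands the job in, once; it reports no verdict.
The state is a dict: "time_s": time; "qpos": joint angles; "qd": joint speeds; "joint_efforts": joint torques, N m; "position": TCP position; "tool_rot": TCP orientation; "force": force on the tool from outside, world axes, zero at the start; "wrist_torque": the same for the moment, N m; "width": opening from 0.0 (shut) to 1.0 (fully open).
Only numpy, scipy, OpenCV 4.12 (cv2) and the standard library are available. Lean on these libraries where they do the work, as an engineer would, in place of code of your own. Each camera call takes 0.05 s, during which the arm holds its last target. There are 200 camera calls.

## Working session

There is one attempt and no reset: what is moved stays moved. The work goes in short steps, Python scripts to look and compute and a tool call to move; the robot and the scene stay as the last step left them, time stands still between calls to the robot, and variables do not carry over. Pictures are saved under pics/ and viewed, about 8 in all and at most 12, crops included, and the job is handed in when it is done.

Besides the shell and the picture viewer there is one more tool, called after ">>>" as a command line: name --argument value ..., lists and objects as JSON in quotes. apply_moves: Moves the arm, as the interface text tells. Its arguments: {"type":"object","properties":{"steps":{"type":"string"},"force":{"type":"number"}},"required":["steps"]}

```bash
mkdir -p pics
cat > h.py <<'E'
from bench import *
import numpy as np, cv2
def snap(n,f=None):
    g=grab_frame(n); np.savez('last_'+n,**g)
    if f: cv2.imwrite('pics/'+f,g['frame'][:,:,::-1])
    return g
def load(n): return dict(np.load('last_'+n+'.npz'))
def KRt(g):
    F=240/np.tan(np.radians(float(g['fovy']))/2)
    K=np.array([[F,0,float(g['cx'])],[0,F,float(g['cy'])],[0,0,1]])
    return K,cv2.Rodrigues(np.array(g['rvec'],float))[0],np.array(g['tvec'],float).reshape(3)
def cloud(g):
    K,R,t=KRt(g); v,u=np.mgrid[0:480,0:640]
    p=cv2.undistortPoints(np.stack([u,v],-1).reshape(-1,1,2).astype(float),K,np.array(g['D'],float)).reshape(-1,2)
    d=np.array(g['depth']).reshape(-1,1)
    P=(np.hstack([p,np.ones((len(p),1))])*d-t)@R
    P[d[:,0]==0]=np.nan
    return P.reshape(480,640,3)
def onplane(g,uv,z):
    K,R,t=KRt(g); p=cv2.undistortPoints(np.array(uv,float).reshape(-1,1,2),K,np.array(g['D'],float)).reshape(-1,2)
    r=np.hstack([p,np.ones((len(p),1))])@R; c=-R.T@t
    return c+r*((z-c[2])/r[:,2:])
def proj(g,P):
    K,R,t=KRt(g); return cv2.projectPoints(np.array(P,float).reshape(-1,1,3),np.array(g['rvec'],float),t,K,np.array(g['D'],float))[0].reshape(-1,2)
E
python3 - <<'E'
from h import *
a=snap('top');b=snap('scene')
cv2.imwrite('pics/a.png',a['frame'][:,:,::-1]);cv2.imwrite('pics/b.png',b['frame'][:,:,::-1])
print(get_state())
E
```

```text
{'time_s': 0.1, 'qpos': array([ 5.93304173e+01,  3.02738564e+01,  8.21500313e+01,  4.49752749e-04,
        6.76900264e+01, -1.02252292e+01]), 'qd': array([ 0.04553267, -0.06001602, -0.14968267,  0.02200142,  0.01822247,
        0.05423852]), 'joint_efforts': array([-8.13128809e-04, -4.43303704e+01, -1.78583622e+01, -2.41090002e-04,
        3.97030497e-03,  7.64581785e-06]), 'position': array([0.21793224, 0.58509827, 0.24142366]), 'tool_rot': array([[-9.37010647e-01,  3.49299308e-01, -1.02038711e-03],
       [ 3.49300613e-01,  9.37009162e-01, -1.70637093e-03],
       [ 3.60077886e-04, -1.95530957e-03, -9.99998024e-01]]), 'force': array([ 0.53790744, -0.24449582,  0.61379945]), 'wrist_torque': array([ 0.05631471, -0.01209718, -0.02766606]), 'width': 0.9989819049123697}
```

View pics/a.png

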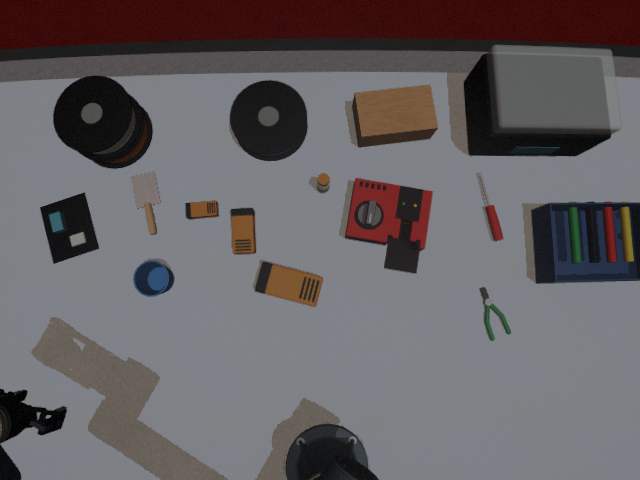

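View pics/b.png

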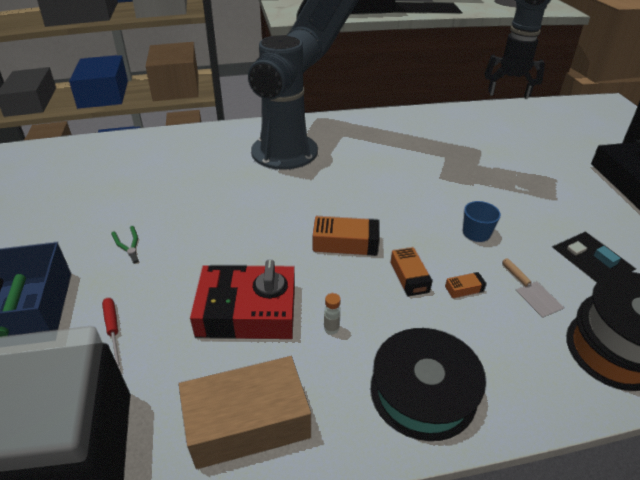

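Top view: candidates for the pack are a large orange block (289,284), a middle one (243,231) and a small one (202,210). The charger is at (389,213), its knob at (369,213), its tongue at (402,254), the glue at (323,182). By scale the middle one should be 115 x 56; I'll check that by measuring.

Run:
```python
from h import *
g=load('top');P=cloud(g);f=g['frame'].astype(int)
hsv=cv2.cvtColor(g['frame'],cv2.COLOR_RGB2HSV)
# pack tops by box + height
for name,(u0,u1,v0,v1) in dict(big=(250,328,255,312),mid=(224,262,202,260),small=(180,224,195,222)).items():
    p=P[v0:v1,u0:u1].reshape(-1,3);m=p[:,2]>0.02
    zt=np.nanpercentile(p[m,2],60); q=p[m&(p[:,2]>zt-0.006)]
    r=cv2.minAreaRect((q[:,:2]*1000).astype(np.float32)); print(name,zt,r, cv2.boxPoints(r).round().tolist())
    c=hsv[v0:v1,u0:u1].reshape(-1,3); o=m&(c[:,1]>120)&(c[:,2]>80); b=m&(p[:,2]>zt-.006)&(c[:,2]<60)
    print(' orange c',np.nanmean(p[o],0),'black c',np.nanmean(p[b],0))
# charger
p=P[170:255,335:440].reshape(-1,3);c=hsv[170:255,335:440].reshape(-1,3)
m=(p[:,2]>.054)&(p[:,2]<.07);r=cv2.minAreaRect((p[m,:2]*1000).astype(np.float32));print('charger',r,cv2.boxPoints(r).round().tolist(),np.nanmedian(p[m,2]))
m=(p[:,2]>.1);r=cv2.minAreaRect((p[m,:2]*1000).astype(np.float32));print('knob',r,m.sum())
# closeups
im=g['frame'][160:320,180:440,::-1];cv2.imwrite('pics/c.png',cv2.resize(im,None,fx=3,fy=3,interpolation=cv2.INTER_CUBIC))
```

```text
big 0.056478408836523906 ((460.2055969238281, 88.02120971679688), (158.45567321777344, 76.67689514160156), 74.24085235595703) [[402.0, 22.0], [476.0, 1.0], [519.0, 154.0], [445.0, 175.0]]
 orange c [0.45926377 0.0803905  0.05581892] black c [0.4699873  0.11745943 0.05640177]
mid 0.04154293506182093 ((599.02099609375, 205.894775390625), (116.10891723632812, 56.51649475097656), 1.2589306831359863) [[540.0, 233.0], [542.0, 176.0], [658.0, 179.0], [656.0, 235.0]]
 orange c [0.59234574 0.20354541 0.04081416] black c [0.63024644 0.20521832 0.04159079]
small 0.0296123145134945 ((658.5867309570312, 315.8641662597656), (40.499542236328125, 82.35781860351562), 4.205951690673828) [[635.0, 355.0], [641.0, 273.0], [682.0, 276.0], [676.0, 358.0]]
 orange c [0.65841567 0.31193086 0.02912821] black c [0.65562572 0.33871321 0.02961473]
charger ((634.1715698242188, -170.0314178466797), (201.85877990722656, 151.98516845703125), 79.35499572753906) [[541.0, -255.0], [690.0, -283.0], [728.0, -85.0], [578.0, -57.0]] 0.06317511171054176
knob ((629.5366821289062, -115.32183074951172), (18.357608795166016, 61.42502212524414), 79.17476654052734) 188
```

View pics/c.png

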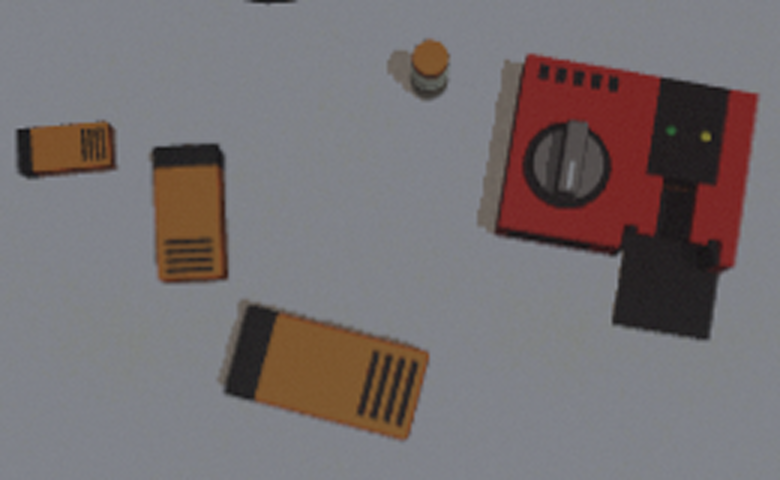

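The middle block measures 116 x 57 with its top at 41 mm, so it is the pack. The big one is 158 x 77 and the small one 82 x 40, which rules both out. In the crop its black end is at (187,155), pointing away from the robot. The charger's yaw is about -10.6°, and the knob is where the model puts it. Next I go above the pack.

```bash
cat >> h.py <<'E'
def go(x,y,z,ang):
    "target mm, tool-y heading deg, pointing down -> shift and rotvec"
    s=get_state();R=s['tool_rot'];d=R.T@(np.array([x,y,z])-s['position']*1000)
    a=np.radians(ang);Y=np.array([np.cos(a),np.sin(a),0]);Z=np.array([0,0,-1.]);T=np.stack([np.cross(Y,Z),Y,Z],1)
    w=cv2.Rodrigues(R.T@T)[0].ravel(); print(d.round(1),w.round(3),'t',s['time_s'],'F',s['force'].round(1),'w',s['width'])
E
python3 -c "
from h import *
go(564,205,140,91.3)"
```

```text
[-457.1 -235.1  101.7] [-0.002 -0.001 -0.38 ] t 0.1 F [ 0.5 -0.2  0.6] w 0.9989819049123697
```

>>> apply_moves --steps "-457 -235 102 0 0 -0.38 85;-457 -235 102 0 0 -0.38 85;-457 -235 102 0 0 -0.38 85;-457 -235 102 0 0 -0.38 85;-457 -235 102 0 0 -0.38 85;-457 -235 102 0 0 -0.38 85;-457 -235 102 0 0 -0.38 85;-457 -235 102 0 0 -0.38 85;-457 -235 102 0 0 -0.38 85;-457 -235 102 0 0 -0.38 85" --force 40

```text
time_s: 0.93
position: [0.4904, 0.2863, 0.1617]
tool_rot: [[-1.0, -0.023, -0.001], [-0.023, 1.0, -0.0], [0.001, -0.0, -1.0]]
force: [0.4, -0.2, -0.3]
width: 0.991
```

```bash
python3 -c "
from h import *
go(564,205,140,91.3)"
```

```text
[-71.7 -82.9  21.7] [-0.    -0.001  0.   ] t 0.9333 F [ 0.4 -0.2 -0.3] w 0.9908320632418265
```

>>> apply_moves --steps "-35 -41 11 0 0 0 85;-69 -80 21 0 0 0 85;-69 -80 21 0 0 0 85;-69 -80 21 0 0 0 85;-69 -80 21 0 0 0 85;-69 -80 21 0 0 0 85;-69 -80 21 0 0 0 85;-69 -80 21 0 0 0 85;-69 -80 21 0 0 0 85;-69 -80 21 0 0 0 85"

```text
time_s: 1.77
position: [0.5599, 0.2106, 0.1417]
tool_rot: [[-1.0, -0.025, 0.0], [-0.025, 1.0, 0.0], [-0.0, 0.0, -1.0]]
force: [0.2, -0.8, -0.4]
width: 1.001
```

Run:
```python
from h import *
g=snap('wrist','d.png');P=cloud(g)
hsv=cv2.cvtColor(g['frame'],cv2.COLOR_RGB2HSV)
m=(abs(P[...,0]-.6)<.08)&(abs(P[...,1]-.205)<.05)&(P[...,2]>.03)&(P[...,2]<.048)
q=P[m]
print(m.sum(), np.median(q,0)); r=cv2.minAreaRect((q[:,:2]*1000).astype(np.float32));print(r,cv2.boxPoints(r).round(1).tolist())
go(564,205,17,91.3)
```

```text
15532 [0.59353651 0.20511199 0.040159  ]
((600.0746459960938, 205.1910858154297), (115.49732971191406, 56.65726852416992), 2.517814874649048) [[541.0999755859375, 231.0], [543.5999755859375, 174.39999389648438], [659.0, 179.39999389648438], [656.5, 236.0]]
[ -3.8  -5.5 124.7] [0.    0.    0.002] t 1.8167 F [-0.5 -0.6  0.4] w 0.9940176180436294
```

View pics/d.png

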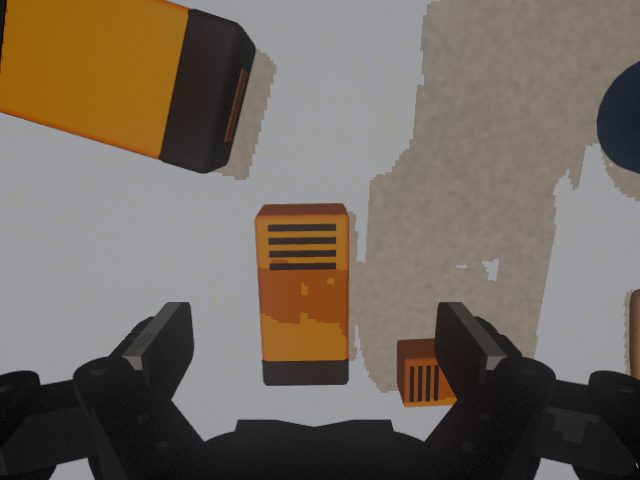

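The wrist view shows the pack (303,295), 115 x 57 and vents up, lying between the open fingers with its black end at (305,372). Now I descend and grip it near its rear.

```bash
python3 -c "
from h import *
go(565,203.8,17,92.2)"
```

```text
[ -4.8  -6.7 124.7] [ 0.     0.    -0.014] t 1.8167 F [-0.5 -0.6  0.4] w 0.9940176180436294
```

>>> apply_moves --steps "-5 -7 30 0 0 -0.014 85;-5 -7 70 0 0 -0.014 85;-5 -7 100 0 0 -0.014 85;-5 -7 120 0 0 -0.014 85;-5 -7 124 0 0 -0.014 85;-5 -7 124 0 0 -0.014 85;-5 -7 124 0 0 -0.014 85;-5 -7 124 0 0 -0.014 85;-5 -7 124 0 0 -0.014 85;-5 -7 124 0 0 -0.014 85"

```text
time_s: 2.65
position: [0.5666, 0.203, 0.019]
tool_rot: [[-0.999, -0.037, 0.003], [-0.037, 0.999, 0.0], [-0.003, 0.0, -1.0]]
force: [-0.6, 0.3, -0.1]
width: 0.995
```

>>> apply_moves --steps "0 0 0 0 0 0 50;0 0 0 0 0 0 50;0 0 0 0 0 0 50;0 0 0 0 0 0 50;0 0 0 0 0 0 50;0 0 0 0 0 0 50;0 0 0 0 0 0 50;0 0 0 0 0 0 50;0 0 0 0 0 0 50;0 0 0 0 0 0 50" --force 40

```text
time_s: 3.48
position: [0.5659, 0.2029, 0.0181]
tool_rot: [[-0.999, -0.037, 0.001], [-0.037, 0.999, 0.0], [-0.001, 0.0, -1.0]]
force: [-1.3, 0.8, 6.1]
width: 0.655
```

```bash
python3 -c "
from h import *
go(565,203.8,120,92.2)"
```

```text
[   0.7    0.9 -101.9] [ 0.     0.001 -0.001] t 3.4833 F [-1.3  0.8  6.1] w 0.6549409180524118
```

>>> apply_moves --steps "0 0 -30 0 0 0 50;0 0 -60 0 0 0 50;0 0 -90 0 0 0 50;0 0 -92 0 0 0 50;0 0 -92 0 0 0 50;0 0 -92 0 0 0 50;0 0 -92 0 0 0 50;0 0 -92 0 0 0 50;0 0 -92 0 0 0 50;0 0 -92 0 0 0 50"

```text
time_s: 4.32
position: [0.5649, 0.2026, 0.1081]
tool_rot: [[-0.999, -0.037, -0.002], [-0.037, 0.999, -0.0], [0.002, -0.0, -1.0]]
force: [-0.4, -0.2, -4.4]
width: 0.648
```

```bash
python3 -c "
from h import *
go(423,-176,110,79.35)"
```

```text
[ 155.9 -373.1   -1.4] [-0.001 -0.002  0.223] t 4.3167 F [-0.4 -0.2 -4.4] w 0.6479060659045582
```

>>> apply_moves --steps "16 -37 -2 0 0 0.02 50;32 -75 -2 0 0 0.05 50;47 -112 -2 0 0 0.08 50;62 -149 -2 0 0 0.1 50;78 -187 -2 0 0 0.12 50;94 -224 -2 0 0 0.14 50;109 -261 -2 0 0 0.16 50;125 -298 -2 0 0 0.18 50;140 -336 -2 0 0 0.2 50;156 -373 -2 0 0 0.223 50"

```text
time_s: 5.15
position: [0.4232, -0.1779, 0.1114]
tool_rot: [[-0.983, 0.186, 0.001], [0.186, 0.983, -0.001], [-0.001, -0.001, -1.0]]
force: [1.4, -0.7, -4.2]
width: 0.65
```

>>> apply_moves --steps "0 0 0 0 0 0 50;0 0 0 0 0 0 50;0 0 0 0 0 0 50;0 0 0 0 0 0 50;0 0 0 0 0 0 50;0 0 0 0 0 0 50;0 0 0 0 0 0 50;0 0 0 0 0 0 50;0 0 0 0 0 0 50;0 0 0 0 0 0 50"

```text
time_s: 5.98
position: [0.4237, -0.1756, 0.1114]
tool_rot: [[-0.983, 0.184, 0.0], [0.184, 0.983, -0.0], [-0.0, -0.0, -1.0]]
force: [-0.7, 0.6, -4.6]
width: 0.649
```

Run:
```python
from h import *
go(423,-176,110,79.35)
s=snap('top'); f=s['frame'][160:320,320:480,::-1]
g=snap('wrist'); 
cv2.imwrite('pics/e.png',np.hstack([cv2.resize(f,(480,480),interpolation=cv2.INTER_CUBIC)[:,:360],cv2.resize(g['frame'][:,:,::-1],None,fx=.68,fy=1)[:,:]]))
P=cloud(s)
p=P[170:262,335:440].reshape(-1,3)
m=(p[:,2]>.054)&(p[:,2]<.07)&(p[:,0]>.53);r=cv2.minAreaRect((p[m,:2]*1000).astype(np.float32));print('charger',r)
P=cloud(g);print('wrist z range',np.nanmin(P[...,2]),np.nanmax(P[...,2]))
for lo,hi in((.003,.010),(.058,.068),(.1,.12)):
    m=(P[...,2]>lo)&(P[...,2]<hi)&(P[...,0]>.4);q=P[m]
    if len(q)>50: print(lo,len(q),cv2.minAreaRect((q[:,:2]*1000).astype(np.float32)))
```

```text
[ 0.6 -0.6  1.4] [-0.     0.     0.001] t 5.9833 F [-0.7  0.6 -4.6] w 0.6485530060302562
charger ((634.2137451171875, -170.0939483642578), (201.85275268554688, 151.8978729248047), 79.21758270263672)
wrist z range -0.0029620864249843035 0.19846078349922674
0.003 791 ((444.57855224609375, 10.105538368225098), (3.9699108600616455, 65.938720703125), 75.57504272460938)
0.1 2233 ((409.26092529296875, -172.63829040527344), (82.70465850830078, 18.40503692626953), 79.44107818603516)
```

View pics/e.png

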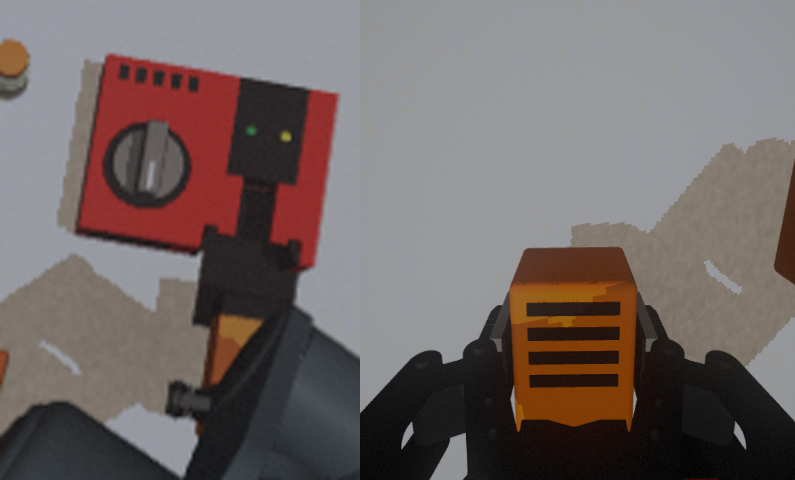

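Left (top view): the pack's black nose is over the tongue in front of the mouth, at about (245,270). Right (wrist view): its rear sits squarely between the pads at (572,350). I'll check the tilt and sideways offset in the bay's axes.

```bash
cat >> h.py <<'E'
YAW=np.radians(-10.7);CX=np.array([np.cos(YAW),np.sin(YAW)]);CY=np.array([-np.sin(YAW),np.cos(YAW)]);C=np.array([634.2,-170.05])
def tobay(P): # world m -> bay-mouth frame mm
    d=P[...,:2]*1000-C; return np.stack([d@CX+75,d@CY+45,P[...,2]*1000],-1)
def frombay(x,y): return C+(x-75)*CX+(y-45)*CY
E
python3 - <<'E'
from h import *
for n in('top','wrist'):
    B=tobay(cloud(load(n)));q=B[(B[...,0]>-165)&(B[...,0]<-10)&(abs(B[...,1])<45)&(B[...,2]>120)&(B[...,2]<142)]
    print(n,len(q))
    if n=='wrist':q=q[(q[:,0]<-140)]
    else:q=q[q[:,0]>-110]
    A=np.c_[q[:,:2],np.ones(len(q))];c,*_=np.linalg.lstsq(A,q[:,2],rcond=None);print('plane',c,np.median(q,0),np.percentile(q,[1,99],0).round(1).tolist())
    if n=='top':
        for x in(-85,-75,-65,-55): 
            s=q[abs(q[:,0]-x)<4];print(x,s[:,1].min(),s[:,1].max(),np.median(s[:,2])) if len(s) else 0
# bay window edges & tongue from top colours
g=load('top');B=tobay(cloud(g));h=cv2.cvtColor(g['frame'],cv2.COLOR_RGB2HSV)
w=(B[...,0]>8)&(B[...,0]<40)&(abs(B[...,1])<45)
for x in(12,17,22,27):
    s=w&(abs(B[...,0]-x)<2.5); y=B[...,1][s&(B[...,2]<50)]; print('win',x,y.min() if len(y) else 0,y.max() if len(y) else 0)
print('tool in bay',tobay(get_state()['position']))
E
```

```text
top 380
plane [-2.54009321e-03 -6.13906763e-02  1.34121284e+02] [-62.92355164  16.82401207 133.98626281] [[-108.3, -19.0, 121.7], [-40.3, 29.9, 137.7]]
-85 9.229676593451643 29.7598116065572 133.37923442802148
-75 3.523044210732607 29.900940857650376 133.85341285997208
-65 -2.7723915382086872 29.852388124495427 134.22500350181724
-55 -8.383027010599484 29.828333757953835 134.32463256061678
wrist 30978
plane [3.84121496e-01 3.30928454e-03 1.88703299e+02] [-148.17644307    0.71645961  133.16414981] [[-154.2, -32.7, 120.7], [-140.2, 33.8, 141.0]]
win 12 -34.101750070500216 28.51903203595492
win 17 -42.71564555869605 39.03315680973185
win 22 -42.267603259357955 24.507189775038242
win 27 -22.739274370514906 3.647723468069728
tool in bay [-130.88018802    0.32215323  111.38584747]
```

>>> apply_moves --steps "0 0 25 0 0 0 50;0 0 50 0 0 0 50;0 0 70 0 0 0 50;0 0 80 0 0 0 50;0 0 85 0 0 0 50;0 0 85 0 0 0 50;0 0 85 0 0 0 50;0 0 85 0 0 0 50;0 0 85 0 0 0 50;0 0 85 0 0 0 50"

```text
time_s: 6.92
position: [0.424, -0.1761, 0.0272]
tool_rot: [[-0.983, 0.185, 0.001], [0.185, 0.983, -0.001], [-0.002, -0.001, -1.0]]
force: [-0.1, 0.6, -4.6]
width: 0.651
```

Run:
```python
from h import *
s=get_state();print(tobay(s['position']),s['force'])
g=snap('scene');cv2.imwrite('pics/f.png',cv2.resize(g['frame'][200:350,150:390,::-1],None,fx=3,fy=3,interpolation=cv2.INTER_CUBIC))
B=tobay(cloud(snap('top')));q=B[(B[...,0]>-75)&(B[...,0]<-36)&(abs(B[...,1])<45)&(B[...,2]>35)&(B[...,2]<60)]
print(np.median(q,0),np.percentile(q,[1,99],0).round(1).tolist())
go(*frombay(-75,0),25,79.3)
```

```text
[-1.30391292e+02  3.49484659e-02  2.71913177e+01] [-0.11686498  0.55128425 -4.58724022]
  return _methods._mean(a, axis=axis, dtype=dtype,
  ret = um.true_divide(
Traceback (most recent call last):
IndexError: index -1 is out of bounds for axis 0 with size 0
```

View pics/f.png

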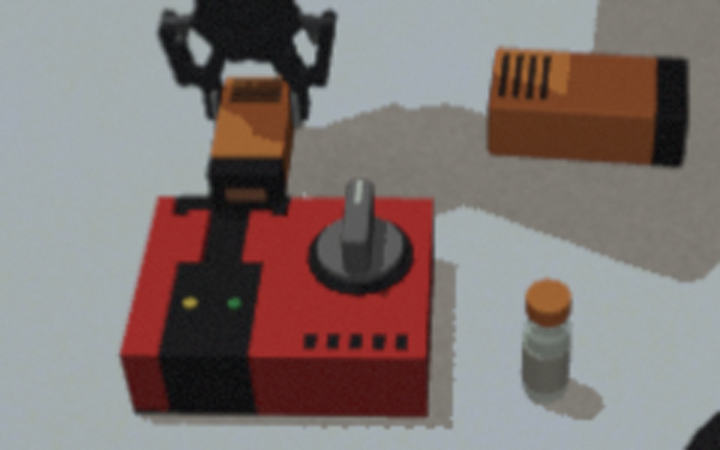

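The scene view shows the pack nose (248,182) lined up with the window in front of the mouth. I advance into the flare.

>>> apply_moves --steps "-5 0 1 0 0 0 50;-12 0 1.5 0 0 0 50;-19 0 1.5 0 0 0 50;-26 0 1.5 0 0 0 50;-33 0 1.5 0 0 0 50;-40 0 1.5 0 0 0 50;-47 0 1.5 0 0 0 50;-54 0 1.5 0 0 0 50;-60 0 1.5 0 0 0 50;-60 0 1.5 0 0 0 50"

```text
time_s: 7.85
position: [0.4846, -0.1877, 0.025]
tool_rot: [[-0.983, 0.184, 0.003], [0.184, 0.983, -0.002], [-0.003, -0.001, -1.0]]
force: [0.7, -0.3, -4.5]
width: 0.649
```

Run:
```python
from h import *
s=get_state();print(tobay(s['position']),s['force'],s['wrist_torque'])
go(*frombay(-27,0),25,79.3)
```

```text
[-68.74918677  -0.16229649  24.99457695] [ 0.74255357 -0.33655583 -4.46549062] [ 0.04766272  0.11427145 -0.02295404]
[-41.7   0.1   0.1] [-0.001  0.003  0.001] t 7.85 F [ 0.7 -0.3 -4.5] w 0.6491403863903885
```

>>> apply_moves --steps "-3 0 0 0 0 0 50;-6 0 0 0 0 0 50;-9 0 0 0 0 0 50;-12 0 0 0 0 0 50;-15 0 0 0 0 0 50;-18 0 0 0 0 0 50;-21 0 0 0 0 0 50;-24 0 0 0 0 0 50;-27 0 0 0 0 0 50;-30 0 0 0 0 0 50"

```text
time_s: 8.68
position: [0.5123, -0.1925, 0.0248]
tool_rot: [[-0.983, 0.185, -0.0], [0.185, 0.983, 0.0], [0.0, 0.0, -1.0]]
force: [0.5, 0.2, -4.6]
width: 0.649
```

Run:
```python
from h import *
s=get_state();print(tobay(s['position']),s['force'],s['wrist_torque'])
```

```text
[-40.64488675   0.33748941  24.84852793] [ 0.51802705  0.22160095 -4.57962297] [ 0.01263201  0.1503008  -0.01709258]
```

>>> apply_moves --steps "-2 0 0 0 0 0 50;-4 0 0 0 0 0 50;-6 0 0 0 0 0 50;-8 0 0 0 0 0 50;-10 0 0 0 0 0 50;-11 0 0 0 0 0 50;-12 0 0 0 0 0 50;-13 0 0 0 0 0 50;-14 0 0 0 0 0 50;-14 0 0 0 0 0 50"

```text
time_s: 9.52
position: [0.526, -0.1951, 0.0249]
tool_rot: [[-0.983, 0.185, 0.0], [0.185, 0.983, -0.0], [-0.0, -0.0, -1.0]]
force: [-0.5, -0.3, -3.9]
width: 0.647
```

Run:
```python
from h import *
s=get_state();print(tobay(s['position']),s['force'],s['wrist_torque'])
```

```text
[-26.66162813   0.27112464  24.90366152] [-0.46539033 -0.34801209 -3.9037535 ] [-0.02249535  0.16781097  0.0366848 ]
```

Still no contact, so I creep on until there is axial force.

>>> apply_moves --steps "-0.5 0 0 0 0 0 50;-1 0 0 0 0 0 50;-1.5 0 0 0 0 0 50;-2 0 0 0 0 0 50;-2.5 0 0 0 0 0 50;-3 0 0 0 0 0 50;-3 0 0 0 0 0 50;-3 0 0 0 0 0 50;-3 0 0 0 0 0 50;-3 0 0 0 0 0 50"

```text
time_s: 10.35
position: [0.5265, -0.1949, 0.0247]
tool_rot: [[-0.983, 0.186, -0.004], [0.186, 0.983, 0.002], [0.005, 0.001, -1.0]]
force: [-6.3, -1.3, -1.5]
width: 0.65
```

Run:
```python
from h import *
s=get_state();print(tobay(s['position']),s['force'],s['wrist_torque'])
```

```text
[-26.21656651   0.60502738  24.7326113 ] [-6.28244525 -1.31135861 -1.45936338] [-0.23501964  0.78710158 -0.29583074]
```

Contact came where the stop was expected. I set the pack down on the floor and press a bit harder.

>>> apply_moves --steps "0 0 0.7 0 0 0 50;0 0 1.2 0 0 0 50;-1 0 1.2 0 0 0 50;-2 0 1.2 0 0 0 50;-3 0 1.2 0 0 0 50;-4 0 1.2 0 0 0 50;-5 0 1.2 0 0 0 50;-5 0 1.2 0 0 0 50;-5 0 1.2 0 0 0 50;-5 0 1.2 0 0 0 50"

```text
time_s: 11.18
position: [0.5269, -0.1943, 0.0241]
tool_rot: [[-0.983, 0.184, -0.013], [0.184, 0.983, 0.005], [0.014, 0.003, -1.0]]
force: [-16.3, -0.5, 10.0]
width: 0.645
```

Run:
```python
from h import *
s=get_state();print(tobay(s['position']),s['force'],s['wrist_torque'])
```

```text
[-25.9509138    1.2204677   24.12688008] [-16.26375652  -0.5026875   10.01004781] [-0.57805477  2.14543193 -0.40155104]
```

>>> apply_moves --steps "3 0 -0.5 0 0 0 50;6 0 -1 0 0 0 50;6 0 -1 0 0 0 50;6 0 -1 0 0 0 85;6 0 -1 0 0 0 85;6 0 -1 0 0 0 85;6 0 -1 0 0 0 85;6 0 -1 0 0 0 85;6 0 -1 0 0 0 85;6 0 -1 0 0 0 85"

```text
time_s: 12.02
position: [0.528, -0.1955, 0.0247]
tool_rot: [[-0.983, 0.185, 0.0], [0.185, 0.983, -0.0], [-0.001, -0.0, -1.0]]
force: [-0.8, -0.2, -0.7]
width: 0.996
```

>>> apply_moves --steps "6 0 -20 0 0 0 85;6 0 -50 0 0 0 85;6 0 -80 0 0 0 85;6 0 -110 0 0 0 85;6 0 -140 0 0 0 85;6 0 -140 0 0 0 85;6 0 -140 0 0 0 85;6 0 -140 0 0 0 85;6 0 -140 0 0 0 85;6 0 -140 0 0 0 85"

```text
time_s: 12.85
position: [0.5209, -0.1937, 0.1631]
tool_rot: [[-0.983, 0.185, -0.003], [0.185, 0.983, 0.002], [0.003, 0.001, -1.0]]
force: [0.5, -0.0, 0.5]
width: 0.995
```

Run:
```python
from h import *
g=snap('wrist');B=tobay(cloud(g));print(get_state()['position'],get_state()['force'])
w=(abs(B[...,1])<40)&(B[...,2]>40)&(B[...,2]<51)
q=B[w&(B[...,0]>-70)&(B[...,0]<-5)]
print(np.percentile(q,[1,50,99],0).round(1).tolist())
r=cv2.minAreaRect(q[:,:2].astype(np.float32));print(r)
m=(abs(B[...,1])<20)&(B[...,0]<-30)&(B[...,0]>-70)
for z in(20,30,40,45): s=q[:,0] ; t=B[...,0][m&(abs(B[...,2]-z)<2)];print(z,t.min() if len(t) else None)
cv2.imwrite('pics/g.png',g['frame'][:,:,::-1])
K=snap('top');P=cloud(K);p=P[170:250,335:400].reshape(-1,3);m=p[:,2]>.1
print('knob',cv2.minAreaRect((p[m,:2]*1000).astype(np.float32)),m.sum())
k=frombay(60,97);print('knob model',k)
go(*k,150,79.3)
```

```text
[ 0.52100741 -0.19382094  0.16317406] [ 0.75842574  0.07307603 -0.40368794]
[[-49.0, -26.5, 42.0], [-28.3, 0.7, 46.2], [-5.4, 27.9, 48.1]]
((-27.169967651367188, 0.7227249145507812), (44.4460563659668, 56.14674377441406), 0.2203725427389145)
20 -49.38486501422045
30 -49.35934268898747
40 -49.31969409146522
45 -49.120374742909576
knob ((588.7235107421875, -125.33766174316406), (139.75070190429688, 39.351036071777344), 14.840397834777832) 368
knob model [ 629.11547205 -116.16913535]
[-91.8  96.3  13.2] [ 0.001 -0.003  0.001] t 12.95 F [ 1.2 -0.2 -0.5] w 1.0016875086253012
```

View pics/g.png

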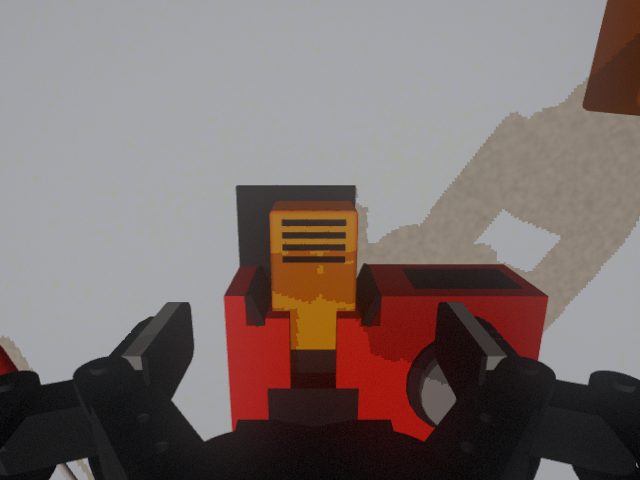

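The wrist view shows the pack in the bay, its nose filling the window at (313,360). Its rear face is 49.3 mm before the mouth, where fully home is 50, so it is home and square. Next I go above the knob, using the charger model (629,-116); the first direct knob measurement was (629.5,-115.3).

>>> apply_moves --steps "-25 26 4 0 0 0 60;-50 52 8 0 0 0 60;-75 78 12 0 0 0 60;-92 97 13 0 0 0 60;-92 97 13 0 0 0 60;-92 97 13 0 0 0 60;-92 97 13 0 0 0 60;-92 97 13 0 0 0 60;-92 97 13 0 0 0 60;-92 97 13 0 0 0 60"

```text
time_s: 13.78
position: [0.6294, -0.1168, 0.1518]
tool_rot: [[-0.983, 0.186, -0.0], [0.186, 0.983, -0.0], [0.0, -0.0, -1.0]]
force: [-0.3, 0.2, 0.6]
width: 0.702
```

Run:
```python
from h import *
print(get_state()['qpos'].round(1))
go(*frombay(60,97),89,79.3)
```

```text
[-20.5  37.5  84.3  -0.   58.2 -99.8]
[ 0.4  0.6 62.8] [-0.    -0.    -0.001] t 13.7833 F [-0.3  0.2  0.6] w 0.701547566112874
```

>>> apply_moves --steps "0.4 0.6 25 0 0 0 60;0.4 0.6 50 0 0 0 60;0.4 0.6 62 0 0 0 60;0.4 0.6 62 0 0 0 60;0.4 0.6 62 0 0 0 60;0.4 0.6 62 0 0 0 12;0.4 0.6 62 0 0 0 12;0.4 0.6 62 0 0 0 12;0.4 0.6 62 0 0 0 12;0.4 0.6 62 0 0 0 12" --force 40

```text
time_s: 14.62
position: [0.6306, -0.1161, 0.0911]
tool_rot: [[-0.983, 0.185, 0.002], [0.185, 0.983, -0.002], [-0.002, -0.001, -1.0]]
force: [-1.4, -2.6, 5.6]
width: 0.204
```

Run:
```python
from h import *
s=get_state();print(s['wrist_torque'],s['width']*85.4)
go(*frombay(60,97),89,79.3)
```

```text
[-0.29091275  0.18742301 -0.08991826] 17.450003463817946
[ 1.4 -0.3  2.1] [-0.001  0.002  0.001] t 14.6167 F [-1.4 -2.6  5.6] w 0.20433259325313752
```

The knob bar is gripped at about 18 mm. Now the twist.

>>> apply_moves --steps "0 0 0 0 0 0.11 12;0 0 0 0 0 0.22 12;0 0 0 0 0 0.33 12;0 0 0 0 0 0.44 12;0 0 0 0 0 0.55 12;0 0 0 0 0 0.66 12;0 0 0 0 0 0.77 12;0 0 0 0 0 0.88 12;0 0 0 0 0 0.99 12;0 0 0 0 0 1.1 12"

```text
time_s: 15.45
position: [0.63, -0.1168, 0.0911]
tool_rot: [[-0.278, 0.961, 0.001], [0.961, 0.278, -0.003], [-0.003, -0.0, -1.0]]
force: [-2.8, -3.9, 6.8]
width: 0.203
```

Run:
```python
from h import *
s=get_state();R=s['tool_rot'];print(s['wrist_torque'],s['width']*85.4,s['qpos'].round(1),s['force'],'turn',79.3-np.degrees(np.arctan2(R[1,1],R[0,1])))
```

```text
[-0.69406993  0.48465816  0.20722302] 17.335030005033364 [-20.4  42.2  86.3  -0.2  51.4 -36.4] [-2.80342666 -3.89773356  6.83422282] turn 63.186432684876394
```

>>> apply_moves --steps "0 0 0 0 0 0.05 12;0 0 0 0 0 0.1 12;0 0 0 0 0 0.13 12;0 0 0 0 0 0.16 12;0 0 0 0 0 0.16 12;0 0 0 0 0 0.16 12;0 0 0 0 0 0.16 12;0 0 0 0 0 0.16 12;0 0 0 0 0 0.16 12;0 0 0 0 0 0.16 12"

```text
time_s: 16.28
position: [0.6299, -0.117, 0.0911]
tool_rot: [[-0.134, 0.991, -0.0], [0.991, 0.134, -0.005], [-0.005, -0.001, -1.0]]
force: [-3.3, -3.7, 5.6]
width: 0.205
```

Run:
```python
from h import *
s=get_state();R=s['tool_rot'];print(s['wrist_torque'],s['width']*85.4,s['force'],'turn',79.3-np.degrees(np.arctan2(R[1,1],R[0,1])))
g=snap('wrist');cv2.imwrite('pics/hh.png',g['frame'][200:,:,::-1])
```

```text
[-0.6378854   0.51058458  1.66601032] 17.507630287125817 [-3.341052   -3.65496275  5.5820431 ] turn 71.6177341904503
```

View pics/hh.png

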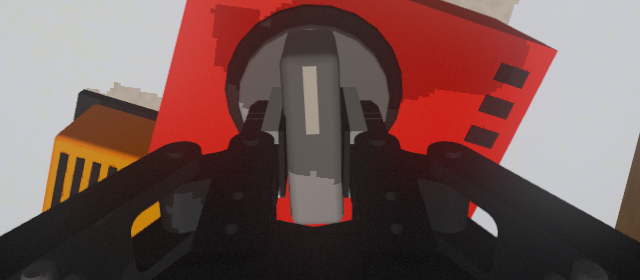

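The torque jumped to 1.67 Nm at a 71.6° tool turn, so the knob is at its stop. The white line at (311,100) is still parallel to the jaws. It has been held about 0.55 s, so I release it now and rise.

>>> apply_moves --steps "0 0 0 0 0 0 85;0 0 0 0 0 0 85;0 0 0 0 0 0 85;0 0 0 0 0 0 85;0 0 0 0 0 0 85;0 0 0 0 0 0 85;0 0 -20 0 0 0 85;0 0 -50 0 0 0 85;0 0 -80 0 0 0 85;0 0 -110 0 0 0 85"

```text
time_s: 17.17
position: [0.6296, -0.1145, 0.2004]
tool_rot: [[-0.125, 0.992, -0.001], [0.992, 0.125, 0.001], [0.002, -0.001, -1.0]]
force: [0.6, -0.9, -0.9]
width: 0.999
```

Run:
```python
from h import *
s=get_state();print(s['width'])
go(480,60,230,40)
```

```text
0.9985675736432456
[ 191.8 -126.7  -29.2] [-0.    -0.002 -0.573] t 17.1667 F [ 0.6 -0.9 -0.9] w 0.9985675736432456
```

>>> apply_moves --steps "30 -20 -30 0 0 0 85;60 -40 -30 0 0 0 85;90 -60 -30 0 0 0 85;120 -80 -30 0 0 0 85;150 -100 -30 0 0 0 85;180 -120 -30 0 0 0 85;190 -126 -30 0 0 0 85;190 -126 -30 0 0 0 85;190 -126 -30 0 0 0 85;190 -126 -30 0 0 0 85"

```text
time_s: 18.0
position: [0.483, 0.0569, 0.23]
tool_rot: [[-0.124, 0.992, 0.002], [0.992, 0.124, -0.0], [-0.001, 0.002, -1.0]]
force: [0.3, -0.2, -0.7]
width: 0.989
```

Run:
```python
from h import *
g=snap('top');h=snap('scene');P=cloud(g)
p=P[170:250,335:400].reshape(-1,3);m=(p[:,2]>.1)&(p[:,2]<.115)
print('knob',cv2.minAreaRect((p[m,:2]*1000).astype(np.float32)),m.sum())
B=tobay(P);q=B[(B[...,0]>-75)&(B[...,0]<-3)&(abs(B[...,1])<40)&(B[...,2]>42)&(B[...,2]<52)]
print('pack top',np.percentile(q,[1,50,99],0).round(1).tolist())
a=cv2.resize(g['frame'][150:310,320:460,::-1],(420,480),interpolation=cv2.INTER_CUBIC);b=cv2.resize(h['frame'][190:350,180:306,::-1],(378,480),interpolation=cv2.INTER_CUBIC)
cv2.imwrite('pics/i.png',np.hstack([a,b]))
```

```text
knob ((628.9964599609375, -115.18712615966797), (18.203229904174805, 60.62278366088867), 79.84053039550781) 186
pack top [[-50.3, -26.1, 42.4], [-27.1, 1.4, 47.1], [-3.9, 28.6, 51.4]]
```

View pics/i.png

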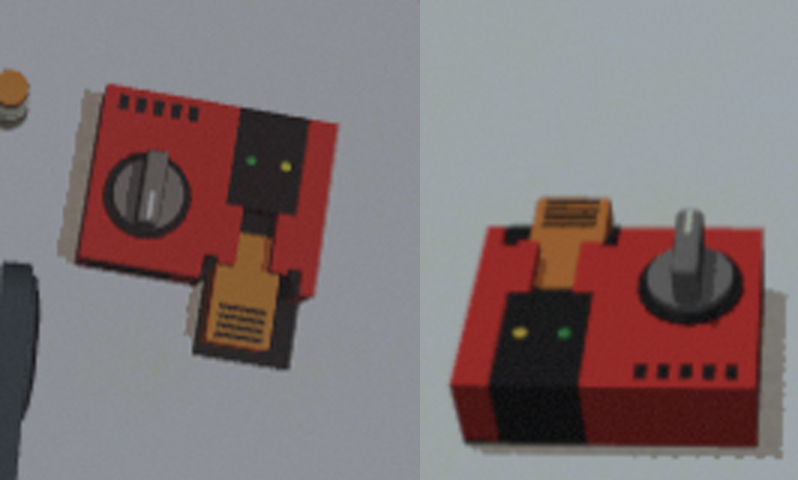

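The pack is home at (240,300) with its rear 50 mm out. The knob at (147,195) is back parallel to the charger, and the arm is clear. I hand the job in.

```bash
python3 -c "
from bench import *
print(finish_job())"
```

```text
the job is handed in; nothing more can be done
None
```

I slid the 115 mm orange pack into the charger's bay, black end first and vents up. I then twisted the start knob clockwise to its stop, held it for about 0.55 s and let go. The job was handed in at about 18 s of the 64 s limit; no verdict was reported.

- **Pack home:** during insertion it met the end wall where expected, with about 16 N of push. The last top-camera check, after the twist, put the rear face 50.3 mm out of the mouth. The wrist camera before the twist gave 49.3 mm; the target is 50 mm and the two agree within the 2 mm calibration.
- **Knob:** at the stop the wrist torque rose to 1.67 Nm. The tool had turned 71.6°, about 3° past the nominal 68.75°, which I put down to give in the grip. After release the bar measured 79.8° in world axes, against 79.2° before the twist, so it sprang back.
- **Other things:** the arm touched only the pack and the knob, and ended clear of everything. I did not re-measure the bystanders at the end. The largest wrist force I read was about 19 N.

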